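Release the change safe with its double-bit key

TASK

Open up the change safe on the counter: swing the little keyhole cover aside, put the red-headed key into the lock until its collar sits on the plate, turn it clockwise to its stop so that the lid springs up, turn it back to where it went in, and draw it out. Then stand the key, toothed end down, in the blue key cup and let go of it. Leave the lid sprung up and the lock turned home, and do not shift or knock over the blue-headed key, the gel bottle, the salt shaker, the card reader or the cup.

Things in the scene. Friction and masses are not known exactly. Their poses are not given: they have to be found in the camera images.
- red_key: The key to use: steel double-bit safe key, red moulded head, 92 mm long, about 60 g, lying flat at the start (axis 6 mm above the counter). Origin on the shank's axis at the seat face of its round collar; x runs along the shank to the toothed tip, z is normal to the flat head, y across it. Shank 5.5 mm thick; collar 11.6 mm across, x = -4 to 0. It is the same after half a turn about its shank.
- red_key_head (a point): Middle of the red head, on the shank's axis, 34 mm behind the collar's seat; axes as the key's. The head reaches from 14 to 56 mm behind the seat and is 34 mm wide (y) and 12 mm thick (z), flat-sided, with a slot for a key ring near its end.
- red_key_tip (a point): Toothed end of the red key, 36 mm beyond the collar's seat, on the shank's axis. The bits (a toothed flag on each side) measure 22 mm across (y), 5 mm thick (z), and lie 3 to 17 mm behind this end; their first 3 mm are narrower (18 x 3.4 mm).
- change_safe: Grey steel change safe, 200 mm deep (x), 150 mm wide (y), fixed to the counter; origin at the centre of its underside, x from its front (robot side) to its back, z up. A fixed front deck (x = -100 to -10 mm, top at 88 mm) carries the lock; behind it a lid hinged at the back covers the rest, its top also at 88 mm.
- keyhole (a point): Mouth of the keyhole, 92 mm above the counter, on a steel lock plate 52 x 36 mm that stands 4 mm above the deck; axes as the safe's. Slot along x, 25.5 x 8.5 mm. The key goes straight down, bits along the slot, 36 mm, till its collar sits on the plate (key origin at this point). Bits turned are caught under the plate: the key comes out only with the lock home.
- lock (a joint): Turn of the lock barrel about the vertical through the keyhole: 0 home, grows clockwise seen from above, stop at 1.35 rad. Stays where it is left; friction about 0.06 N m; the key has about 0.1 rad of play in it either way. Its cam lets go of the lid's catch near the stop.
- cover (a joint): Swing of the dark steel keyhole cover, 3 mm thick, 22 mm wide, 58 mm long, lying on the lock plate over the slot at the start. Turns about a vertical rivet 31 mm behind (+x of the safe) the keyhole: near 0 it covers the slot; it grows as its free (front) end swings to the left (+y), stop at 1.5 rad; above 1.2 it is out of the key's way. Light friction, stays where it is left.
- cover_stud (a point): Top of the steel stud (9 mm thick, 8 mm tall above the cover, its top 11 mm above the lock plate) on the cover's free end, 38 mm from its rivet; push it to swing the cover.
- lid_edge (a point): Middle of the lid's front edge, top face: 88 mm above the counter while the lid is shut and held by the lock's cam. Once released, the lid springs up by itself about its rear hinge until this edge is 114 mm high, and stays there. The edge lies 45 mm behind the keyhole.
- till_corner (a point): Front left top corner of the fixed white till drawer, 106 mm above the counter. The till runs from here 0.41 m to the right and 0.42 m back; its screen stands on it from about 40 mm to the right and 150 mm behind this corner, up to 0.37 m above the counter. A wall rises along the counter's left end, about 0.42 m to the left of the robot's middle line.
- key_cup: Blue ceramic cup, 80 mm across the rim, 62 mm high, wall 4 mm, standing on the counter, inner floor about 5 mm up, about 0.35 kg; origin at the centre of its underside.
- blue_key: The other key, same shape with a blue head and the same axes; leave it lying.
- gel_bottle: Clear hand-gel bottle with a white pump, 75 x 59 x 182 mm, standing; origin at the centre of its underside. Leave it.
- shaker: Glass salt shaker with a steel cap, 42 mm across, 85 mm high; origin at the centre of its underside. Leave it.
- reader: White card reader lying flat, 100 x 66 x 19 mm; origin at the centre of its underside. Leave it.

How it is judged:
On the way, in this order (a step that is already met when the one before it is completed fails the run):
1. the red key stands fully in the lock, collar on the plate, lock still home (z of red_key in the frame of keyhole below 0.003 m and horizontal distance between red_key and keyhole below 0.005 m and angle between the x axis of red_key and the z axis of keyhole, either way round below 0.25 rad and value of joint lock below 0.3 rad), for 0.2 s.
2. the key, still in, is turned to the stop and the lid has sprung up (z of red_key in the frame of keyhole below 0.007 m and horizontal distance between red_key and keyhole below 0.005 m and angle between the x axis of red_key and the z axis of keyhole, either way round below 0.25 rad and value of joint lock above 1.27 rad and z of lid_edge in the frame of change_safe above 0.108 m), for 0.2 s.
3. the lock is back home with the key still in it (z of red_key in the frame of keyhole below 0.007 m and horizontal distance between red_key and keyhole below 0.005 m and angle between the x axis of red_key and the z axis of keyhole, either way round below 0.25 rad and value of joint lock below 0.15 rad), for 0.1 s.
At the end, for the whole second after the job is handed in: The lock is home (within 0.15 rad), the lid is sprung up (its front edge over 108 mm), and the red key stands at rest in the upright cup on the counter, toothed end down (tip inside the cup within 30 mm of its underside, head higher) (value of joint lock below 0.15 rad and z of lid_edge in the frame of change_safe above 0.108 m and horizontal distance between red_key_tip and key_cup below 0.038 m and z of red_key_tip in the frame of key_cup below 0.03 m and z of red_key_head in the frame of key_cup above 0.04 m and linear speed of red_key below 0.03 m/s and angle between key_cup's own z axis and vertical below 0.1 rad and height (world z) of key_cup below 0.01 m); the robot touches nothing.
It fails at once if the gel bottle is shifted more than 3 cm or knocked over (distance of gel_bottle from where it was at the start of the episode above 0.03 m or angle between gel_bottle's own z axis and vertical above 0.35 rad).
It fails at once if the salt shaker is shifted more than 3 cm or knocked over (distance of shaker from where it was at the start of the episode above 0.03 m or angle between shaker's own z axis and vertical above 0.35 rad).
It fails at once if the card reader is shifted more than 3 cm or knocked over (distance of reader from where it was at the start of the episode above 0.03 m or angle between reader's own z axis and vertical above 0.35 rad).
It fails at once if the cup is shifted more than 3 cm or knocked over (distance of key_cup from where it was at the start of the episode above 0.03 m or angle between key_cup's own z axis and vertical above 0.35 rad).
It fails at once if the blue key is shifted more than 3 cm or knocked over (distance of blue_key from where it was at the start of the episode above 0.03 m or angle between blue_key's own z axis and vertical above 0.35 rad).
It also fails if it takes over 72 s, if anything falls off the work surface, if the arm or the gripper's body presses on something with over 40 N, if the wrist force passes 120 N, or if a joint passes its speed limit or range.

ROBOT

A 6-joint arm with a two-finger parallel gripper is mounted at the origin on a cart in front of the work surface, level with it; the furniture and walls round the work are solid. World frame = base frame: x ahead of the robot, y to its left, z up, the work surface at z = 0. Lengths are in m, angles in rad, forces in N, time in s.
With the tool pointing down it reaches from about 0.225 to 0.875 m from the base axis. Payload 3.4 kg.
Tool frame: the origin (TCP) lies at the very end of the fingers, on their centre line; the grasp point (between the pads) lies 19 mm behind it; z points along the fingers, y is the line along which they close (so a half turn about z gives the same grasp; the last joint's range is limited). The gripper opens to 85 mm and grips with 20 to 120 N. Pads are 22 mm wide; open, the fingers measure 114 mm over their backs; the gripper's body (76 mm by 85 mm) begins 54 mm behind the grasp point. The pads swing forward as they close: fully open they stand 13 mm farther back than shut.
Start: joints at [-1.276, 0.276, 1.505, -0, 1.361, -0.121], TCP at [0.232, -0.526, 0.231] pointing down, gripper open.
Joint ranges: [-2.89, 2.89], [-0.75, 2.08], [0.22, 2.7], [-1.18, 4.32], [0.11, 2.71], [-2.7, 2.7]. Speed limits (rad/s): [2.57, 2.57, 3.14, 3.14, 3.14, 3.14].

INTERFACE

Orientations are given as a unit quaternion [w, x, y, z].
In Python, from rig import readout, vision, manip gives the robot as it stands.
- The arm moves only by the shell command python3 -m handwheel 'ROWS' [FORCE]. ROWS is JSON, a list of rows, each a list of 3 entries, a list of its own where there are three numbers: the shift along the tool's x, y, z in mm, then the turn, a rotation vector about the tool's x, y, z in units of 6 degrees (1.0 is 6 degrees), then the closure, from -1 (fully open) to 1 (shut), so that 0 is half open. A call has 1 to 20 rows; each row shifts and turns the commanded pose from where the row before left it, along the tool's axes as they then stand; what a row does not reach is not made up. A row lasts 1/8 s, in which the tool goes at most 62.5 mm and 10.7 degrees, less where a joint would pass 70% of its speed; a pose out of reach is approached as far as the arm can. A call is refused whole if a number of a shift passes 62.5 or a number of a turn 1, either way. A call with a gripper value outside its range is refused whole. The fingers move at their own pace and stop on an object; FORCE is the grip in N (left out, the last holds). Time passes only in rows, so rows that do not move let the fingers close. It gives the time, the measured TCP pose, the force, the opening and the grip force at its end, in the units of the state.
- readout.get_state(): the state, without advancing time (a new reading comes with each control period).
- vision.get_image(name): name is "scene" or "top"; returns the picture (480x640x3 uint8, blue, green, red); there is no depth.
- vision.camera_params(name): a dict with "intrinsics" (3x3 intrinsics, pixels), "rvec" (rotation vector, rad) and "tvec" (3), from world to camera coordinates, as OpenCV has them. Camera axes: x right, y down, z forward; pixel columns grow to the right and rows downward; lengths in m; the calibration is good to about 2 mm. A picture is of the moment at which its call begins. camera_params takes no time and is no camera call.
- manip.sign_off(): hands the job in; it is judged then, once.
The state is a dict: "clock": time; "qpos": joint angles; "qd": joint speeds; "effort": joint torques, N m; "position": TCP position; "ee_rot": TCP orientation; "contact_force": force on the tool from outside, world axes, zero at the start; "moment": the same for the moment, N m; "width": finger opening in m; "gripper_force": force on a finger pad.
Only numpy, scipy, OpenCV 4.12 (cv2) and the standard library are available. Lean on these libraries where they do the work, as an engineer would, in place of code of your own. Each camera call takes 0.05 s, during which the arm holds its last target. There are 200 camera calls.

## Working session

There is one attempt and no reset: what is moved stays moved. The work goes in short steps, Python scripts to look and compute and a shell command to move; the robot and the scene stay as the last step left them, time stands still between calls to the robot, and variables do not carry over. Pictures are saved under pics/ and viewed, at most 14 in all, crops included, and the job is handed in when it is done.

```bash
ls; mkdir -p pics; cat > h.py <<'E'
import numpy as np, cv2
from rig import readout, vision, manip
def cam(n):
    p=vision.camera_params(n); return np.array(p["intrinsics"],float),np.array(p["rvec"],float),np.array(p["tvec"],float)
def px2w(n,u,v,z):
    K,r,t=cam(n); R=cv2.Rodrigues(r)[0]; c=-R.T@t.ravel()
    d=R.T@np.linalg.inv(K)@np.array([u,v,1.]); return c+d*(z-c[2])/d[2]
def w2px(n,P):
    K,r,t=cam(n); return cv2.projectPoints(np.array(P,float).reshape(-1,1,3),r,t,K,None)[0].reshape(-1,2)
E
python3 - <<'E'
from h import *
for n in("scene","top"):
    im=vision.get_image(n); cv2.imwrite(f"pics/{n}0.png",im)
    K,r,t=cam(n);R=cv2.Rodrigues(r)[0];print(n,K[0,0],-R.T@t.ravel(),R.tolist())
print(readout.get_state())
E
```

```text
pics
scene 486.89617937491704 [ 0.97350508 -0.24272979  0.97050149] [[0.5749862889178087, 0.8181605857966613, -0.002005842813026487], [0.716575620331367, -0.5047746451193088, -0.4813750491990548], [-0.39485459083470587, 0.27534671505856045, -0.8765124292348723]]
top 461.35675855132837 [0.46233674 0.04707716 1.1084847 ] [[-0.024431266842083854, -0.9995958092908206, 0.014537236626017448], [-0.9913424696553574, 0.022347873491772363, -0.12938578132087297], [0.12900860846512496, -0.01757243860782222, -0.991487765100138]]
{'clock': 0.1, 'qpos': array([-1.27596555e+00,  2.76536154e-01,  1.50599237e+00,  3.33175111e-05,
        1.36071306e+00, -1.20998963e-01]), 'qd': array([ 3.21407058e-04, -3.11884847e-03, -2.88253026e-03,  6.29021788e-04,
       -1.12137307e-03,  1.25822159e-05]), 'effort': array([ 3.77606593e-04, -4.17700481e+01, -2.46405798e+01, -4.79065329e-04,
        5.84499969e-03, -1.16059674e-06]), 'position': array([ 0.23214091, -0.52554734,  0.23052935]), 'ee_rot': array([-8.22764863e-04,  9.78463842e-01,  2.06416643e-01, -5.53406309e-05]), 'contact_force': array([-0.18311539,  0.08968377,  0.55354296]), 'moment': array([ 0.00262107,  0.04700348, -0.0223102 ]), 'gripper_force': 0.0, 'width': 0.08531935968132023}
```

View pics/top0.png

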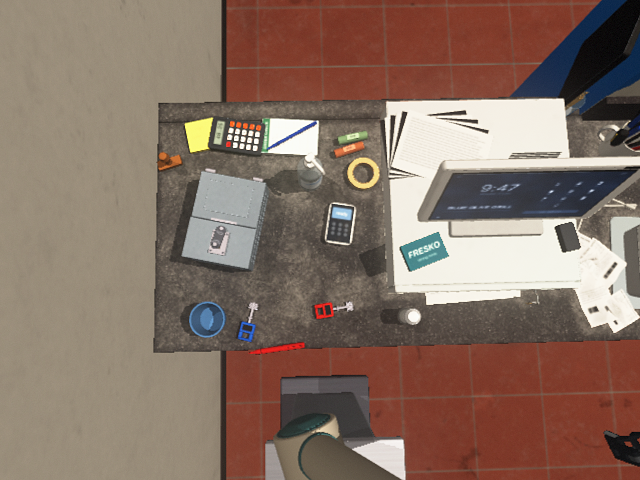

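View pics/scene0.png

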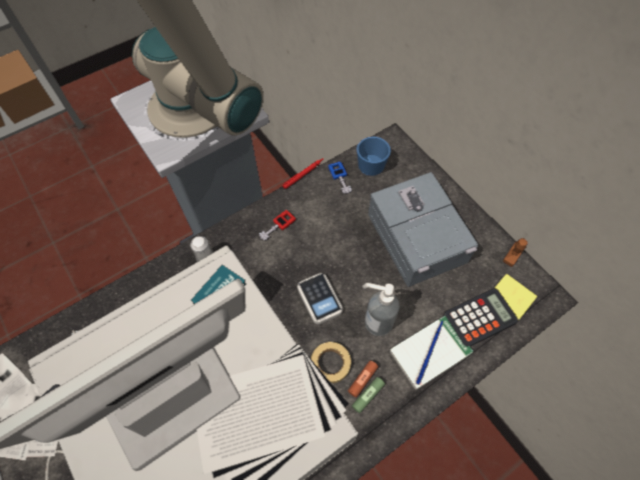

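Top view: the safe is at about (225,220) with its lock at (217,238). The red key has its head at (324,311) and tip at (352,306). The cup is at (207,319) and the blue key at (248,325). I'll enlarge the lock and key in both views.

```bash
cat >> h.py <<'E'
def mont(items,fn,s=6,w=66,hh=50):
    out=[]
    for im,u,v in items:
        x0,y0=int(u-w//2),int(v-hh//2)
        c=cv2.resize(im[y0:y0+hh,x0:x0+w],None,fx=s,fy=s,interpolation=cv2.INTER_CUBIC)
        for k in range(0,w,10):
            cv2.line(c,(k*s,0),(k*s,6),(0,255,255),1); cv2.putText(c,str(x0+k),(k*s+1,16),0,.33,(0,255,255),1)
        for k in range(5,hh,10):
            cv2.line(c,(0,k*s),(6,k*s),(0,255,255),1); cv2.putText(c,str(y0+k),(8,k*s+4),0,.33,(0,255,255),1)
        out.append(c)
    m=np.vstack([np.hstack(out[:2]),np.hstack(out[2:])]) if len(out)==4 else np.hstack(out)
    cv2.imwrite(fn,m)
E
python3 - <<'E'
from h import *
t=cv2.imread("pics/top0.png");s=cv2.imread("pics/scene0.png")
mont([(t,217,237),(t,335,309),(s,411,198),(s,277,224)],"pics/m1.png")
E
```

```text
(no output)
```

View pics/m1.png

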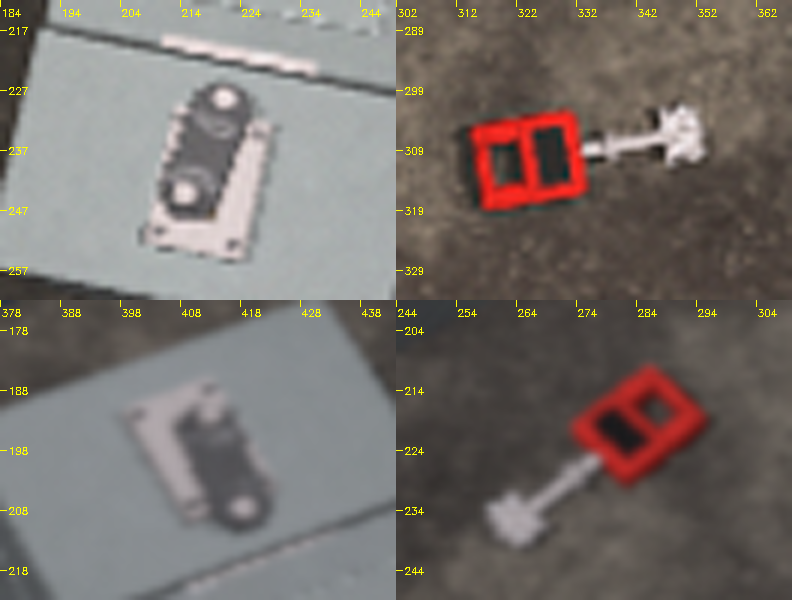

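The crops show these points:
- **Plate corners, top view:** crop positions (143,240), (242,260) and (272,122), with the rivet at (222,97) and the stud at (184,193).
- **Red key:** the head corners and the tip are clear.

I'll compute positions from both views.

```bash
python3 - <<'E'
from h import *
from scipy.optimize import least_squares
f=lambda X,Y,x0,y0:((X+.5)/6-.5+x0,(Y+.5)/6-.5+y0)
T=lambda X,Y:f(X,Y,184,212); S=lambda X,Y:f(X,Y-300,378,173)
P=dict(FL=(-26,18),FR=(-26,-18),BR=(26,-18))
top=dict(FL=T(143,240),FR=T(242,260),BR=T(272,122)); sc=dict(FR=S(123,412),FL=S(212,378),BR=S(190,523))
def fit(n,o,P,z,g):
    def r(p):
        c,s=np.cos(p[2]),np.sin(p[2]);k=list(o)
        W=[(p[0]+(c*P[i][0]-s*P[i][1])/1e3,p[1]+(s*P[i][0]+c*P[i][1])/1e3,z) for i in k]
        return (w2px(n,W)-np.array([o[i] for i in k])).ravel()
    q=least_squares(r,g); print(n,q.x.round(4),'res px',q.fun.round(2))
for n,o in(("top",top),("scene",sc)): fit(n,o,P,.092,[.5,.25,-.2])
for n,Tn,pts in(("top",T,dict(riv=(224,97),stud=(184,191))),("scene",S,dict(riv=(243,507),stud=(210,411)))):
    for k,v in pts.items(): print(n,k,px2w(n,*Tn(*v),.097 if k=='riv' else .103).round(4))
# key: head corners top face
T=lambda X,Y:f(X-396,Y,302,284); S=lambda X,Y:f(X-396,Y-300,244,199)
H=dict(a=(-56,17),b=(-14,17),c=(-14,-17),d=(-56,-17))
fit("top",dict(a=T(472,128),b=T(575,110),c=T(587,193),d=T(485,210)),H,.012,[.4,0,-1.5])
fit("scene",dict(b=S(627,486),a=S(708,416),d=S(651,366),c=S(571,432)),H,.012,[.4,0,-1.5])
print("tip",px2w("top",*T(704,137),.006),px2w("scene",*S(500,533),.006))
# cup rim, safe seam, safe corners
print("cup",px2w("top",207,319,.062)); print("cup sc",px2w("scene",374,149,.062))
for u,v in((192,216),(260,229),(183,258),(250,269)): print("safe",px2w("top",u,v,.088).round(3))
for u,v in((408,317),(310,171),(247,330),(252,305),(202,319),(340,224)): print(u,v,px2w("top",u,v,.0).round(3))
E
```

```text
top [ 0.6051  0.2495 -0.2218] res px [ 0.31  0.02 -0.26 -0.11 -0.05  0.09]
scene [ 0.6057  0.2482 -0.2138] res px [ 0.04 -0.18 -0.11  0.17  0.06  0.  ]
top riv [0.6356 0.2429 0.097 ]
top stud [0.6001 0.2562 0.103 ]
scene riv [0.6349 0.2419 0.097 ]
scene stud [0.5994 0.2554 0.103 ]
top [ 0.4528 -0.0174 -1.4346] res px [-0.33 -0.39  0.08 -0.26  0.44  0.29 -0.19  0.36]
scene [ 0.4562 -0.0185 -1.4021] res px [ 0.32 -0.08  0.29  0.41 -0.24 -0.14 -0.37 -0.2 ]
tip [ 0.45529826 -0.05197113  0.006     ] [ 0.45676462 -0.0512925   0.006     ]
cup [0.43581725 0.28009307 0.062     ]
cup sc [0.43701113 0.2821769  0.062     ]
safe [0.665 0.309 0.088]
safe [0.632 0.158 0.088]
safe [0.571 0.328 0.088]
safe [0.543 0.18  0.088]
408 317 [ 0.427 -0.183  0.   ]
310 171 [0.79  0.042 0.   ]
247 330 [0.406 0.2   0.   ]
252 305 [0.464 0.188 0.   ]
202 319 [0.435 0.306 0.   ]
340 224 [ 0.655 -0.028  0.   ]
```

Both views agree within about 1.5 mm: keyhole at (0.605, 0.249) with yaw −0.218, red key heading about −1.43, and cup at (0.436, 0.281). First I'll swing the cover with closed fingers, pushing diagonally.

```bash
python3 -m handwheel '[[[35,-31.5,0],[0,0,0],1],[[35,-31.5,0],[0,0,0],1],[[35,-31.5,0],[0,0,0],1],[[35,-31.5,0],[0,0,0],1],[[35,-31.5,0],[0,0,0],1],[[35,-31.5,0],[0,0,0],1],[[35,-31.5,0],[0,0,0],1],[[35,-31.5,0],[0,0,0],1],[[35,-31.5,0],[0,0,0],1],[[35,-31.5,0],[0,0,0],1],[[35,-31.5,0],[0,0,0],1],[[35,-31.5,0],[0,0,0],1],[[35,-31.5,0],[0,0,0],1],[[35,-31.5,0],[0,0,0],1],[[35,-31.5,0],[0,0,0],1],[[35,-31.5,0],[0,0,0],1],[[35,-31.5,0],[0,0,0],1],[[35,-31.5,0],[0,0,0],1],[[0,0,50],[0,0,-0.65],1],[[0,0,50],[0,0,-0.66],1]]' 40
python3 -c "
from h import *
s=readout.get_state();print(s['qpos'].round(4),s['position'].round(4),s['ee_rot'].round(4),s['contact_force'])
for k,p in(('start',(.580,.248)),('end',(.6226,.2743))):
    from scipy.spatial.transform import Rotation as R
    q=s['ee_rot'];Rm=R.from_quat(q[[1,2,3,0]]).as_matrix();print(k,Rm.T@(np.array([*p,.0985])-s['position'])*1e3)"
```

```text
clock: 2.6
position: [0.5798, 0.248, 0.1299]
ee_rot: [0.0, 0.962, 0.275, 0.0]
contact_force: [0.2, -0.0, -0.2]
width: -0.0001
gripper_force: 0.0
[ 2.9410e-01  4.2550e-01  1.5352e+00 -2.0000e-04  1.1799e+00  1.3083e+00] [0.5798 0.248  0.1299] [1.000e-04 9.615e-01 2.747e-01 5.000e-04] [ 0.15679438 -0.04436788 -0.19254269]
start [ 0.12952543  0.12328108 31.41310058]
end [50.19365479  0.29976713 31.45557737]
```

```bash
python3 -m handwheel '[[[0,0,15],[0,0,0],1],[[0,0,16.5],[0,0,0],1],[[5,0,0],[0,0,0],1],[[5,0,0],[0,0,0],1],[[5,0,0],[0,0,0],1],[[5,0,0],[0,0,0],1],[[5,0,0],[0,0,0],1],[[5,0,0],[0,0,0],1],[[5,0,0],[0,0,0],1],[[5,0,0],[0,0,0],1],[[5,0,0],[0,0,0],1],[[5,0,0],[0,0,0],1],[[2,0,0],[0,0,0],1],[[-6,0,0],[0,0,0],1],[[0,0,-50],[0,0,0],1],[[-30,40,-50],[0,0,0],-1],[[-30,40,0],[0,0,0],-1]]'
cat > kin.py <<'E'
import numpy as np
from scipy.spatial.transform import Rotation as R
from scipy.optimize import least_squares
def fk(q,L):
    a=lambda ax,t:R.from_euler(ax,t)
    h,L1,L2,L3,lat,o=L
    A=a('z',q[0]);B=A*a('y',q[1]);C=B*a('y',q[2]);D=C*a('z',q[3])*a('y',q[4]);T=D*a('z',q[5]+np.pi/2)
    return A.apply([o,lat,h])+B.apply([0,0,L1])+C.apply([0,0,L2])+D.apply([0,0,L3]),T
E
python3 - <<'E'
from h import *; from kin import *
q0=np.array([-1.27596555,.276536154,1.50599237,3.3e-5,1.36071306,-.120998963]);p0=np.array([.23214091,-.52554734,.23052935])
q1=np.array([.2941,.4255,1.5352,-.0002,1.1799,1.3083]);p1=np.array([.5798,.248,.1299])
s=readout.get_state();q2=s['qpos'];p2=s['position'];print(q2.round(3),p2.round(4))
print(fk(q1,[0]*6)[1].as_quat().round(3), fk(q0,[0]*6)[1].as_quat().round(3))
f=lambda L:np.concatenate([fk(q,L)[0]-p for q,p in((q0,p0),(q1,p1),(q2,p2))]+[.003*(L-[.3,.45,.45,.25,.07,0])])
r=least_squares(f,[.3,.45,.45,.25,.07,0]);print(r.x.round(4),r.fun.round(4))
cv2.imwrite("pics/top1.png",vision.get_image("top"))
mont([(vision.get_image("top"),217,237),(vision.get_image("scene"),411,198)],"pics/m2.png")
E
```

```text
clock: 4.72
position: [0.6124, 0.1779, 0.1986]
ee_rot: [0.0, 0.962, 0.274, 0.005]
contact_force: [0.3, -0.1, 0.2]
width: 0.0358
gripper_force: 0.0
[0.173 0.383 1.425 0.    1.323 1.189] [0.6124 0.1779 0.1986]
[0.962 0.275 0.    0.   ] [ 0.978  0.206 -0.    -0.001]
[0.6071 0.5535 0.4226 0.8212 0.0693 0.0075] [-0.     -0.0001 -0.0009  0.0008  0.0002 -0.0004 -0.0009 -0.      0.0013
  0.0009  0.0003 -0.0001  0.0017 -0.      0.    ]
```

View pics/m2.png

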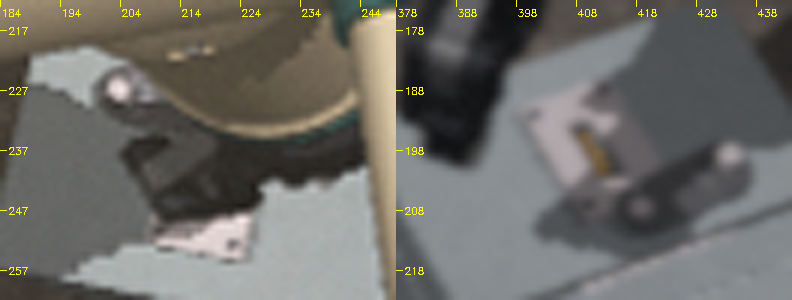

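The cover is out of the way: its stud now points left, and the scene crop shows the slot open at about (592,150). Next I'll check joint feasibility for the pick, insert, turn and cup poses with a tilted wrist.

```bash
cat > plan.py <<'E'
from kin import *
lo=np.array([-2.89,-.75,.22,-1.18,.11,-2.7]);hi=np.array([2.89,2.08,2.7,4.32,2.71,2.7])
def ik(p,Rt,L,g):
    def f(q):
        x,T=fk(q,L); return np.r_[(x-p)*5,(Rt.inv()*T).as_rotvec()]
    r=least_squares(f,np.clip(g,lo+.01,hi-.01),bounds=(lo,hi));return r.x,np.abs(r.fun).max()
def Rpose(head,th,side):   # th: tool tilt from vertical-down toward heading; side=+1: tool x is downward-back side
    z=np.array([np.sin(th)*np.cos(head),np.sin(th)*np.sin(head),-np.cos(th)])
    y=side*np.array([-np.sin(head),np.cos(head),0]); return R.from_matrix(np.c_[np.cross(y,z),y,z])
E
python3 - <<'E'
from plan import *
import numpy as np
K=np.array([.6053,.249]);C=np.array([.4365,.281])
for d in(.40,.47):
  L=[.6071-d,.5535,.4226,.8212-d,.0693,.0075]
  for side in(1,-1):
   for tdeg in(25,35,42):
    t=np.radians(tdeg);out=[];g=np.array([.1,.4,1.5,0,1.2,0.])
    def go(name,c,head,th,back):
        global g
        Rt=Rpose(head,th,side);p=np.array(c)+back*Rt.as_matrix()[:,2]
        best=min((ik(p,Rt,L,gg) for gg in(g,g+[0,0,0,.8,0,1.5],g+[0,0,0,-.8,0,-1.5])),key=lambda a:a[1]);q,e=best
        if e<.01:g=q
        out.append((name,round(e,3),q.round(2).tolist()))
    go('pick',[.449,.016,.012],-1.43,t,.010)
    go('lift',[.449,.016,.25],-1.43,t,.010)
    go('pitch',[.449,.016,.25],-1.43,np.pi/2-(np.pi/2-(np.pi/2-t)),.010)
    go('mid',[.5,.1,.25],0,np.pi/2-t,.010)
    go('ins',[*K,.132],1.353,np.pi/2-t,.010)
    go('turn',[*K,.132],1.353-1.42,np.pi/2-t,.010)
    go('cup0',[*C,.08],0,np.pi/2-t,.010)
    go('cup.8',[*C,.08],.8,np.pi/2-t,.010)
    bad=[o for o in out if o[1]>.01]
    print(d,side,tdeg,'bad',[b[0] for b in bad])
    if tdeg==35:
        for o in out:print('  ',o)
E
```

```text
0.4 1 25 bad ['mid', 'cup.8']
0.4 1 35 bad ['mid', 'cup.8']
   ('pick', np.float64(0.0), [0.4, 0.46, 2.11, -0.78, 0.91, 0.85])
   ('lift', np.float64(0.0), [0.4, 0.15, 1.82, -0.6, 1.38, 0.44])
   ('pitch', np.float64(0.0), [0.59, 0.32, 1.87, -0.83, 1.52, 0.74])
   ('mid', np.float64(0.021), [0.14, -0.33, 2.49, -1.18, 0.11, -0.31])
   ('ins', np.float64(0.0), [-0.28, 0.49, 1.97, 1.12, 1.14, 2.33])
   ('turn', np.float64(0.0), [0.61, 0.3, 2.33, 4.22, 0.62, 1.02])
   ('cup0', np.float64(0.0), [1.0, 0.35, 2.57, 4.29, 0.85, 1.32])
   ('cup.8', np.float64(0.054), [-0.13, 0.21, 2.7, 1.99, 0.79, 1.87])
0.4 1 42 bad ['turn', 'cup0']
0.4 -1 25 bad ['lift', 'mid', 'cup.8']
0.4 -1 35 bad ['mid', 'cup.8']
   ('pick', np.float64(0.0), [0.4, 0.46, 2.11, -0.78, 0.91, -2.29])
   ('lift', np.float64(0.001), [0.4, 0.15, 1.83, -0.6, 1.38, -2.7])
   ('pitch', np.float64(0.0), [0.59, 0.32, 1.87, -0.83, 1.52, -2.4])
   ('mid', np.float64(0.329), [0.73, -0.08, 2.3, -1.18, 0.86, -2.7])
   ('ins', np.float64(0.0), [-0.28, 0.49, 1.97, 1.12, 1.14, -0.81])
   ('turn', np.float64(0.0), [0.61, 0.3, 2.33, 4.22, 0.6
[... 768 characters left out ...]
76, 1.87])
0.47 1 42 bad ['turn', 'cup0']
0.47 -1 25 bad ['lift', 'mid', 'cup.8']
0.47 -1 35 bad ['lift', 'mid']
   ('pick', np.float64(0.0), [0.31, 0.42, 2.14, -0.81, 0.89, -2.35])
   ('lift', np.float64(0.038), [0.34, 0.13, 1.85, -0.65, 1.36, -2.7])
   ('pitch', np.float64(0.0), [0.48, 0.25, 1.89, -0.89, 1.49, -2.49])
   ('mid', np.float64(0.46), [0.59, -0.07, 2.23, -1.18, 0.76, -2.7])
   ('ins', np.float64(0.0), [-0.17, 0.45, 1.93, 1.15, 1.11, -0.7])
   ('turn', np.float64(0.0), [0.52, 0.29, 2.22, 4.29, 0.52, -2.29])
   ('cup0', np.float64(0.0), [0.84, 0.28, 2.49, 4.26, 0.75, -1.98])
   ('cup.8', np.float64(0.0), [0.05, 0.2, 2.64, 2.19, 0.76, -1.27])
0.47 -1 42 bad ['mid', 'turn', 'cup0']
```

Turning with a tilted tool would run into the wrist singularity. The plan is:
1. Pick with a 40° tilt.
2. Insert with a 50° tilt, swinging the heading round past the robot side.
3. Release once seated.
4. Regrip vertically from above for turning, drawing out and placing in the cup.

Next is a helper that works out constant rows.

```bash
cat >> plan.py <<'E'
L0=np.array([.187,.5535,.4226,.4012,.0693,.0075])
def cur():
    from rig import readout
    s=readout.get_state();return s['position'],R.from_quat(s['ee_rot'][[1,2,3,0]]),s['qpos']
def rows(p,Rt,N,start=None,L=L0,q=None):
    """constant row (shift then turn) repeated N times that ends at p,Rt"""
    p0,R0,q0=cur() if start is None else (*start,q)
    rv=(R0.inv()*Rt).as_rotvec()/N; D=R.from_rotvec(rv)
    A=sum(np.linalg.matrix_power(D.as_matrix(),k) for k in range(N))
    d=np.linalg.solve(A,R0.inv().apply(np.array(p)-p0))
    P=p0.copy();Q=R0;zs=[]
    for k in range(N):
        P=P+Q.apply(d);Q=Q*D
        if q0 is not None:
            q0,e=ik(P,Q,L,q0)
            if e>.01: print('  ik miss at',k,round(e,3))
        if k in(N//3,2*N//3,N-1): print('  ',k,P.round(3),None if q0 is None else q0.round(2))
    print(N,'x shift',(d*1e3).round(2),'turn',(np.degrees(rv)/6).round(3)); return (P,Q),q0
E
python3 - <<'E'
from plan import *
t=np.radians(40);Rp=Rpose(-1.43,t,1)
s,q=rows([.450,.014,.12],Rp,14)
E
```

```text
4 [0.536 0.147 0.15 ] [ 0.3   0.39  1.57 -0.23  1.32  1.  ]
   9 [0.477 0.082 0.124] [ 0.4   0.36  1.8  -0.49  1.26  0.82]
   13 [0.45  0.014 0.12 ] [ 0.44  0.31  2.   -0.73  1.18  0.71]
14 x shift [-14.26  -5.74  10.12] turn [-0.276 -0.421 -0.759]
```

```bash
python3 -m handwheel '[[[-14.26,-5.74,10.12],[-0.276,-0.421,-0.759],-0.3],[[-14.26,-5.74,10.12],[-0.276,-0.421,-0.759],-0.3],[[-14.26,-5.74,10.12],[-0.276,-0.421,-0.759],-0.3],[[-14.26,-5.74,10.12],[-0.276,-0.421,-0.759],-0.3],[[-14.26,-5.74,10.12],[-0.276,-0.421,-0.759],-0.3],[[-14.26,-5.74,10.12],[-0.276,-0.421,-0.759],-0.3],[[-14.26,-5.74,10.12],[-0.276,-0.421,-0.759],-0.3],[[-14.26,-5.74,10.12],[-0.276,-0.421,-0.759],-0.3],[[-14.26,-5.74,10.12],[-0.276,-0.421,-0.759],-0.3],[[-14.26,-5.74,10.12],[-0.276,-0.421,-0.759],-0.3],[[-14.26,-5.74,10.12],[-0.276,-0.421,-0.759],-0.3],[[-14.26,-5.74,10.12],[-0.276,-0.421,-0.759],-0.3],[[-14.26,-5.74,10.12],[-0.276,-0.421,-0.759],-0.3],[[-14.26,-5.74,10.12],[-0.276,-0.421,-0.759],-0.3],[[0,0,0],[0,0,0],-0.3]]'
python3 - <<'E'
from h import *; from plan import *
p,Q,q=cur();print(p,q.round(3))
D=[([-1.27596555,.276536154,1.50599237,3.3e-5,1.36071306,-.120998963],[.23214091,-.52554734,.23052935]),([.2941,.4255,1.5352,-.0002,1.1799,1.3083],[.5798,.248,.1299]),(q,p)]
f=lambda L:np.concatenate([fk(a,L)[0]-b for a,b in D]+[.002*(L-[.2,.5,.4,.35,.069,0])])
r=least_squares(f,L0);print(r.x.round(4).tolist(),np.abs(r.fun).max())
z=fk(q,r.x)[1].as_matrix()[:,2];print(z,Q.as_matrix().round(3).tolist())
rows([.450,.014,.008],Rpose(-1.43,np.radians(40),1),6)
t=vision.get_image("top");s=vision.get_image("scene");mont([(t,325,300),(s,277,224)],"pics/m3.png",s=5,w=80,hh=70)
print(w2px("top",[p]),w2px("scene",[p]))
E
```

```text
clock: 6.75
position: [0.4494, 0.0157, 0.1185]
ee_rot: [0.258, 0.614, 0.711, -0.225]
contact_force: [0.7, -0.4, -0.2]
width: 0.0555
gripper_force: 0.0
[0.44937097 0.01573263 0.11852583] [ 0.393  0.345  1.977 -0.749  1.153  0.68 ]
[0.1594, 0.5659, 0.425, 0.3798, 0.0726, -0.0064] 0.014995501933293298
[ 0.09033675 -0.63614851 -0.76625997] [[-0.112, 0.99, 0.09], [0.758, 0.144, -0.636], [-0.643, -0.003, -0.766]]
   2 [0.45  0.015 0.063] [ 0.44  0.4   2.06 -0.77  1.08  0.81]
   4 [0.45  0.014 0.026] [ 0.44  0.46  2.09 -0.81  1.01  0.89]
   5 [0.45  0.014 0.008] [ 0.44  0.49  2.1  -0.83  0.98  0.93]
6 x shift [11.61  0.09 14.31] turn [ 0.    -0.001  0.007]
[[325.96842981 310.24110687]] [[280.227398   193.00599168]]
```

View pics/m3.png

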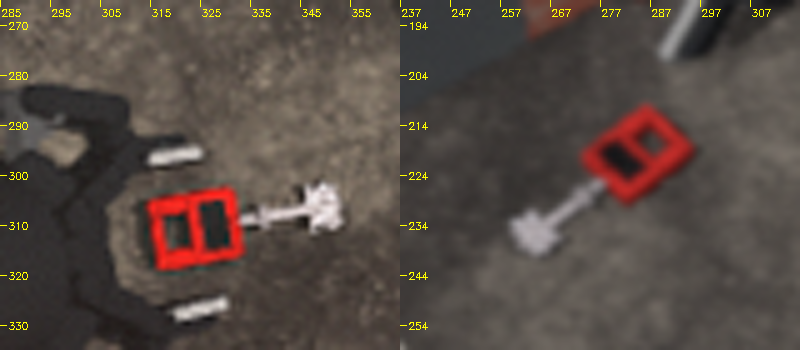

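The two fingertips straddle the red head symmetrically and parallel to the key, so I'll descend and grip.

```bash
python3 -m handwheel '[[[11.6,0.1,14.3],[0,0,0],-0.3],[[11.6,0.1,14.3],[0,0,0],-0.3],[[11.6,0.1,14.3],[0,0,0],-0.3],[[11.6,0.1,14.3],[0,0,0],-0.3],[[11.6,0.1,14.3],[0,0,0],-0.3],[[11.6,0.1,14.3],[0,0,0],-0.3],[[0,0,0],[0,0,0],-0.3]]'
python3 -m handwheel '[[[0,0,0],[0,0,0],1],[[0,0,0],[0,0,0],1],[[0,0,0],[0,0,0],1],[[0,0,0],[0,0,0],1],[[0,0,0],[0,0,0],1]]' 80
```

```text
clock: 7.72
position: [0.4507, 0.0131, 0.007]
ee_rot: [0.257, 0.614, 0.711, -0.226]
contact_force: [0.3, -0.2, 1.4]
width: 0.0556
gripper_force: 0.0
clock: 8.35
position: [0.4522, 0.0137, 0.0094]
ee_rot: [0.259, 0.615, 0.711, -0.224]
contact_force: [-0.3, 2.8, 2.6]
width: 0.0305
gripper_force: 79.6
```

```bash
python3 -m handwheel '[[[-6,0,-7.5],[0,0,0],1],[[-11.6,0,-14.3],[0,0,0],1],[[-18,0,-22],[0,0,0],1],[[-18,0,-22],[0,0,0],1],[[-18,0,-22],[0,0,0],1],[[-18,0,-22],[0,0,0],1],[[-18,0,-22],[0,0,0],1],[[0,0,0],[0,0,0],1]]'
python3 - <<'E'
from h import *; from plan import *
p,Q,q=cur();print(p,q.round(4).tolist())
t=vision.get_image("top");s=vision.get_image("scene")
u,v=w2px("top",[p])[0];a,b=w2px("scene",[p])[0];print(u,v,a,b)
mont([(t,u,v),(s,a,b)],"pics/m4.png",s=5,w=80,hh=70)
E
```

```text
clock: 9.35
position: [0.4523, 0.0161, 0.181]
ee_rot: [0.26, 0.615, 0.71, -0.222]
contact_force: [0.2, 0.4, -1.2]
width: 0.0307
gripper_force: 79.2
[0.45232671 0.01611944 0.18098396] [0.3918, 0.2636, 1.8968, -0.7116, 1.2683, 0.5701]
326.73791877510126 309.1373939266 278.7644837893819 176.24179329710984
```

View pics/m4.png

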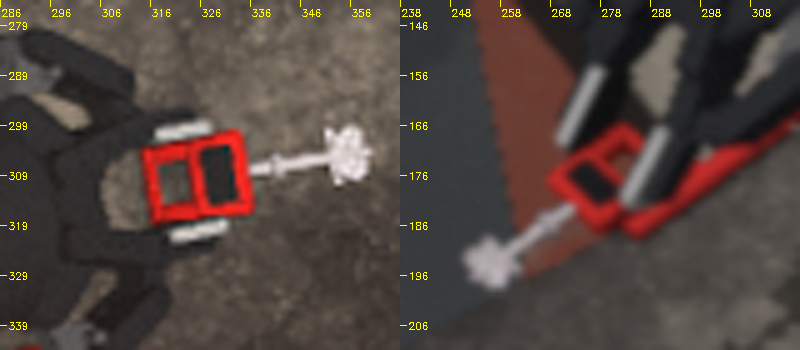

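The key is held cleanly by its head. I'll triangulate its pose in the tool frame.

```bash
python3 - <<'E'
from h import *; from plan import *
p,Q,q=cur()
f=lambda X,Y,x0,y0:np.array([(X+.5)/5-.5+x0,(Y+.5)/5-.5+y0])
T=lambda X,Y:f(X,Y,286,274);S=lambda X,Y:f(X-400,Y,238,141)
def tri(a,b):
    r=least_squares(lambda P:np.r_[w2px("top",[P])[0]-a,w2px("scene",[P])[0]-b],[.45,.0,.18]);return r.x,r.fun
h,e=tri(T(197,176),S(620,177));b,e2=tri(T(348,155),S(492,263));c,e3=tri(T(278,166),S(548,222))
print(h,e.round(2),b,e2.round(2),c,e3.round(2));d=b-h;print(np.linalg.norm(d),np.linalg.norm(c-h))
u=d/np.linalg.norm(d);print('u world',u,'head in tool',Q.inv().apply(h-p)*1e3,'u tool',Q.inv().apply(u), 'ideal u tool',[-.766,0,.643])
# kinematics: try different placing of lateral offset
E
```

```text
[0.45361002 0.02052372 0.1796028 ] [-0.51 -0.26 -0.57  0.04] [ 0.45976702 -0.04136196  0.17896156] [ 0.12  0.06  0.13 -0.01] [ 0.45608581 -0.01320269  0.17930638] [ 0.13  0.06  0.14 -0.01]
0.06219451160157183 0.03381845084291166
u world [ 0.09899586 -0.99503443 -0.01031024] head in tool [ 2.78818028  3.29773595 -3.434341  ] u tool [-0.75870897 -0.04494102  0.64987769] ideal u tool [-0.766, 0, 0.643]
```

```bash
python3 - <<'E'
from plan import *
Rt=Rpose(1.353,np.radians(50),-1);k=np.array([-21.3,0,22.3])/1e3
print('u',Rt.apply([-.766,0,.643]),'tool y',Rt.as_matrix()[:,1],'pick y',cur()[1].as_matrix()[:,1])
K=np.array([.6053,.249,.092])
tgt=lambda h,dx=0,dy=0:K+[dx,dy,h]-Rt.apply(k)
print('TCP',tgt(.0))
s,q=rows([.47,.09,.26],Rt,18)
s,q=rows(tgt(.06),Rt,8,s,q=q)
E
```

```text
u [ 4.13288890e-05  1.86749390e-04 -1.00010248e+00] tool y [ 9.76375986e-01 -2.16078536e-01 -5.55111512e-17] pick y [ 0.98963031  0.14363418 -0.00103138]
TCP [0.60456719 0.2456887  0.12265091]
   6 [0.456 0.06  0.195] [ 0.06  0.05  1.87 -0.1   1.15  0.09]
   12 [0.463 0.085 0.227] [-0.35  0.04  1.9   0.46  1.29 -0.39]
   17 [0.47 0.09 0.26] [-0.63  0.14  1.97  0.78  1.51 -0.66]
18 x shift [ 4.84  1.42 -4.74] turn [-0.019  0.823  0.212]
   2 [0.52  0.148 0.231] [-0.47  0.21  1.96  0.86  1.36 -0.61]
   5 [0.571 0.207 0.202] [-0.32  0.3   1.92  0.94  1.24 -0.58]
   7 [0.605 0.246 0.183] [-0.23  0.37  1.88  0.98  1.17 -0.55]
8 x shift [ 7.14 12.22 23.56] turn [ 0.  0. -0.]
```

```bash
python3 -m handwheel '[[[4.84,1.42,-4.74],[-0.019,0.823,0.212],1],[[4.84,1.42,-4.74],[-0.019,0.823,0.212],1],[[4.84,1.42,-4.74],[-0.019,0.823,0.212],1],[[4.84,1.42,-4.74],[-0.019,0.823,0.212],1],[[4.84,1.42,-4.74],[-0.019,0.823,0.212],1],[[4.84,1.42,-4.74],[-0.019,0.823,0.212],1],[[4.84,1.42,-4.74],[-0.019,0.823,0.212],1],[[4.84,1.42,-4.74],[-0.019,0.823,0.212],1],[[4.84,1.42,-4.74],[-0.019,0.823,0.212],1],[[4.84,1.42,-4.74],[-0.019,0.823,0.212],1],[[4.84,1.42,-4.74],[-0.019,0.823,0.212],1],[[4.84,1.42,-4.74],[-0.019,0.823,0.212],1],[[4.84,1.42,-4.74],[-0.019,0.823,0.212],1],[[4.84,1.42,-4.74],[-0.019,0.823,0.212],1],[[4.84,1.42,-4.74],[-0.019,0.823,0.212],1],[[4.84,1.42,-4.74],[-0.019,0.823,0.212],1],[[4.84,1.42,-4.74],[-0.019,0.823,0.212],1],[[4.84,1.42,-4.74],[-0.019,0.823,0.212],1]]'
python3 -m handwheel '[[[7.1,12.2,23.6],[0,0,0],1],[[7.1,12.2,23.6],[0,0,0],1],[[7.1,12.2,23.6],[0,0,0],1],[[7.1,12.2,23.6],[0,0,0],1],[[7.1,12.2,23.6],[0,0,0],1],[[7.1,12.2,23.6],[0,0,0],1],[[7.1,12.2,23.6],[0,0,0],1],[[7.1,12.2,23.6],[0,0,0],1],[[0,0,0],[0,0,0],1],[[0,0,0],[0,0,0],1]]'
python3 - <<'E'
from h import *; from plan import *
Rt=Rpose(1.353,np.radians(50),-1);k=np.array([-21.3,0,22.3])/1e3;K=np.array([.6053,.249,.092])
p,Q,q=cur();print(p,q.round(3));O=p+Q.apply(k);print('origin est',O,'u',Q.apply([-.766,0,.643]))
rows(K+[0,0,.045]-Rt.apply(k),Rt,2)
t=vision.get_image("top");s=vision.get_image("scene");cv2.imwrite("pics/s5.png",s);cv2.imwrite("pics/t5.png",t)
print(w2px("scene",[O,K,O+[0,0,-.036],O+[0,0,.034]]),w2px("top",[O,K,O+[0,0,.034]]))
a,b=w2px("scene",[O])[0];c,d=w2px("top",[O])[0]
mont([(t,c,d),(s,a,b+5)],"pics/m5.png",s=6,w=66,hh=80)
E
```

```text
clock: 11.7
position: [0.4699, 0.0901, 0.2592]
ee_rot: [-0.266, 0.707, 0.567, 0.329]
contact_force: [0.5, -0.3, -0.7]
width: 0.0305
gripper_force: 79.2
clock: 12.95
position: [0.6038, 0.2458, 0.1812]
ee_rot: [-0.265, 0.707, 0.568, 0.328]
contact_force: [0.6, -0.5, -0.0]
width: 0.0309
gripper_force: 79.4
[0.60383859 0.24575264 0.18115189] [-0.176  0.393  1.826  0.995  1.146 -0.504]
origin est [0.60449201 0.2490169  0.15049414] u [-0.00241509 -0.00137741 -1.00009863]
   0 [0.604 0.246 0.174] [-0.23  0.38  1.89  0.99  1.16 -0.57]
   1 [0.605 0.246 0.168] [-0.23  0.38  1.89  1.    1.15 -0.58]
2 x shift [-5.13  0.37  4.38] turn [-0.011  0.01  -0.004]
[[415.5253158  181.15702616]
 [411.26022778 197.26030611]
 [412.70202922 191.09446959]
 [418.3604054  171.17803825]] [[212.98207781 238.28789024]
 [218.55456711 241.67906601]
 [209.42961659 235.89189061]]
```

View pics/m5.png

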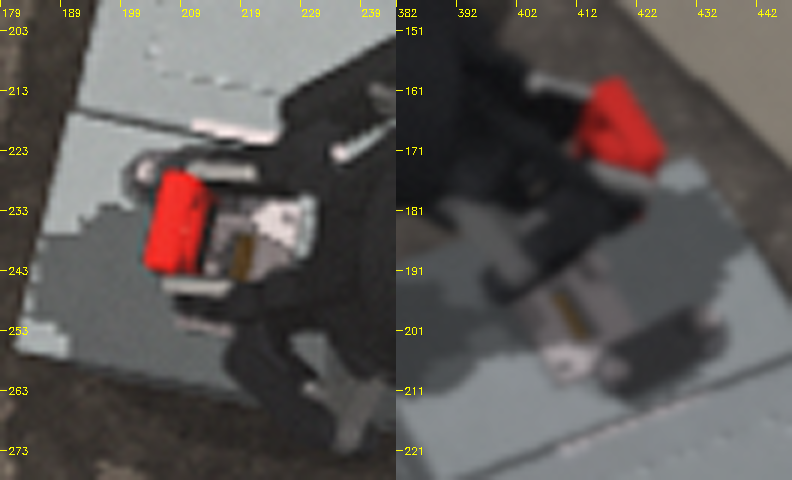

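The head stands upright above the lock, and the brown slot is visible in both views, close to the predicted spot. I'll fit the red head's outline to check the key's offset.

```bash
cat > fit.py <<'E'
from h import *; from plan import *
from scipy.optimize import minimize
def masks(ims):
    M={}
    for n,im in ims.items():
        b,g,r=[im[...,i].astype(int) for i in range(3)]
        M[n]=((r>90)&(r>2*g)&(r>2*b)).astype(np.uint8)
    return M
def fitkey(ims,Kx,O,yaw,names=("top","scene")):
    M=masks(ims)
    B=np.array([[x,y,z] for x in(-56,-14) for y in(-17,17) for z in(-6,6)])/1e3
    def cost(d,n,show=False):
        # key frame: x down (with tilts), y along yaw
        Rk=R.from_rotvec([d[3],d[4],0])*R.from_matrix(np.c_[[0,0,-1],[np.cos(yaw),np.sin(yaw),0],[np.sin(yaw),-np.cos(yaw),0]])
        W=Rk.apply(B)+O+np.array(d[:3]); px=w2px(n,W); x0,y0=px.min(0).astype(int)-8;x1,y1=px.max(0).astype(int)+8
        s=8;hull=cv2.convexHull(((px-[x0,y0]+.5)*s).astype(np.float32)).astype(np.int32)
        m=np.zeros(((y1-y0)*s,(x1-x0)*s),np.uint8);cv2.fillConvexPoly(m,hull,1)
        m=cv2.resize(m.astype(np.float32),(x1-x0,y1-y0),interpolation=cv2.INTER_AREA)
        r=cv2.GaussianBlur(M[n][y0:y1,x0:x1].astype(np.float32),(3,3),0);m=cv2.GaussianBlur(m,(3,3),0)
        return float((np.abs(r-m)**2).sum())
    for ns in [[n] for n in names]+[list(names)]:
        f=lambda d:sum(cost([d[0]/1e3,d[1]/1e3,0,0,0],n) for n in ns)
        r=minimize(f,[0,0],method='Nelder-Mead',options=dict(initial_simplex=[[-3,-3],[4,-2],[0,4]]));print(ns,'offset mm',r.x.round(2),'cost',round(r.fun,2),'at 0',round(f([0,0]),2))
    g=lambda d:sum(cost([d[0]/1e3,d[1]/1e3,d[2]/1e3,d[3]/30,d[4]/30],n) for n in names)
    r=minimize(g,np.r_[r.x,0,0,0],method='Nelder-Mead',options=dict(maxiter=900));print('full',r.x[:3].round(2),(r.x[3:]/30).round(3),round(r.fun,2))
E
python3 - <<'E'
from fit import *
p,Q,q=cur();O=p+Q.apply(np.array([-21.3,0,22.3])/1e3)
fitkey({n:cv2.imread(f) for n,f in(("top","pics/t5.png"),("scene","pics/s5.png"))},None,O,-.218)
E
```

```text
['top'] offset mm [0.79 2.25] cost 23.28 at 0 35.64
['scene'] offset mm [-3.22  4.51] cost 104.88 at 0 112.96
['top', 'scene'] offset mm [-0.7  2.7] cost 133.81 at 0 148.6
full [-0.7  2.7  0. ] [0. 0.] 133.81
```

```bash
python3 -m handwheel '[[[-6.1,0.6,5.1],[-0.02,0.02,0],1],[[-6.1,0,5.1],[0,0,0],1],[[0,0,0],[0,0,0],1]]'
python3 - <<'E'
from h import *; from plan import *
p,Q,q=cur();O=p+Q.apply(np.array([-21.3,0,22.3])/1e3);print(p,O,Q.apply([-.766,0,.643]),readout.get_state()['contact_force'])
t=vision.get_image("top");s=vision.get_image("scene")
c,d=w2px("top",[[.6053,.249,.092]])[0];a,b=w2px("scene",[[.6053,.249,.092]])[0]
print(w2px("top",[O-[0,0,.036],O-[0,0,.026],[.6053,.249,.092]]),w2px("scene",[O-[0,0,.036],O-[0,0,.026],[.6053,.249,.092]]))
mont([(t,c,d),(s,a,b)],"pics/m6.png",s=10,w=40,hh=44)
E
```

```text
clock: 13.42
position: [0.6049, 0.2456, 0.1654]
ee_rot: [-0.265, 0.707, 0.567, 0.33]
contact_force: [0.4, -0.4, -0.3]
width: 0.0309
gripper_force: 79.4
[0.60493308 0.24555336 0.1653824 ] [0.6056691  0.24887767 0.13473297] [ 8.89654586e-06  6.41758693e-04 -1.00010229e+00] [ 0.42142765 -0.44011703 -0.34863812]
[[218.00295764 241.09939261]
 [217.0857537  240.47510861]
 [218.55456711 241.67906601]] [[411.82500936 195.66133407]
 [412.57450574 193.03576769]
 [411.26022778 197.26030611]]
```

View pics/m6.png

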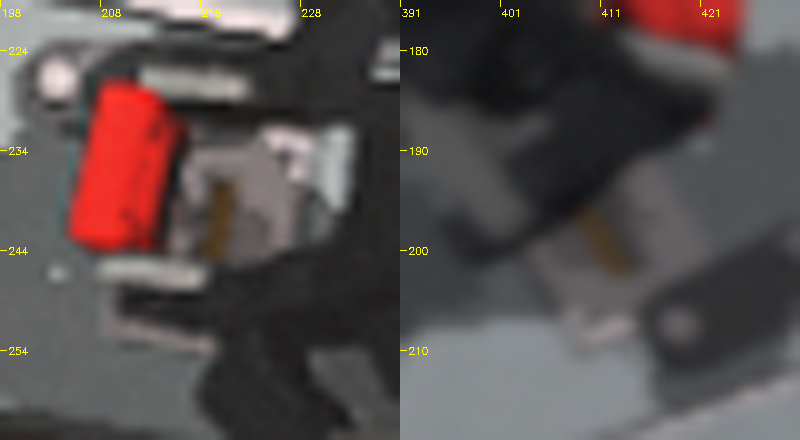

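Top crop: the bits are at about (190,210), slightly left of the brown slot at about (222,215). I'll shift about 1.2 mm to the right and feel downward.

```bash
python3 -m handwheel '[[[-0.77,0,-0.92],[0,0,0],1],[[-1.53,0,1.29],[0,0,0],1],[[-1.53,0,1.29],[0,0,0],1],[[0,0,0],[0,0,0],1]]'; for i in 1; do python3 -m handwheel '[[[-1.15,0,0.96],[0,0,0],1],[[0,0,0],[0,0,0],1]]';done;python3 -m handwheel '[[[-1.15,0,0.96],[0,0,0],1],[[0,0,0],[0,0,0],1]]'
```

```text
clock: 14.02
position: [0.6051, 0.2447, 0.1622]
ee_rot: [-0.264, 0.707, 0.567, 0.33]
contact_force: [-0.8, -0.7, 0.0]
width: 0.0306
gripper_force: 79.4
clock: 14.28
position: [0.6051, 0.2446, 0.1607]
ee_rot: [-0.264, 0.707, 0.567, 0.33]
contact_force: [-0.9, -0.0, -0.2]
width: 0.0309
gripper_force: 79.4
clock: 14.52
position: [0.6052, 0.2446, 0.1593]
ee_rot: [-0.264, 0.707, 0.567, 0.33]
contact_force: [-0.5, 0.3, -1.4]
width: 0.0307
gripper_force: 79.4
```

```bash
python3 -m handwheel '[[[-1.15,0,0.96],[0,0,0],1],[[0,0,0],[0,0,0],1]]';python3 -m handwheel '[[[-1.15,0,0.96],[0,0,0],1],[[0,0,0],[0,0,0],1]]';python3 -m handwheel '[[[-1.15,0,0.96],[0,0,0],1],[[0,0,0],[0,0,0],1]]'
```

```text
clock: 14.78
position: [0.6051, 0.2446, 0.1577]
ee_rot: [-0.264, 0.707, 0.567, 0.33]
contact_force: [0.3, -0.2, -0.3]
width: 0.0312
gripper_force: 79.4
clock: 15.02
position: [0.6051, 0.2446, 0.1562]
ee_rot: [-0.264, 0.707, 0.567, 0.33]
contact_force: [-0.4, 0.0, -0.9]
width: 0.0308
gripper_force: 79.4
clock: 15.28
position: [0.6052, 0.2446, 0.1547]
ee_rot: [-0.264, 0.707, 0.567, 0.33]
contact_force: [-0.2, 1.0, -0.7]
width: 0.0304
gripper_force: 79.4
```

No contact with the tip about 4 mm below the mouth, so it's in. Continuing down.

```bash
python3 -m handwheel '[[[-2.3,0,1.93],[0,0,0],1],[[0,0,0],[0,0,0],1]]';python3 -m handwheel '[[[-2.3,0,1.93],[0,0,0],1],[[-2.3,0,1.93],[0,0,0],1],[[0,0,0],[0,0,0],1]]';python3 -m handwheel '[[[-2.3,0,1.93],[0,0,0],1],[[-2.3,0,1.93],[0,0,0],1],[[0,0,0],[0,0,0],1]]'
```

```text
clock: 15.52
position: [0.6051, 0.2446, 0.1515]
ee_rot: [-0.264, 0.707, 0.567, 0.33]
contact_force: [-0.3, -0.7, -0.4]
width: 0.0305
gripper_force: 79.4
clock: 15.9
position: [0.605, 0.2446, 0.1455]
ee_rot: [-0.264, 0.707, 0.567, 0.33]
contact_force: [-0.5, 0.3, -1.1]
width: 0.0304
gripper_force: 79.4
clock: 16.27
position: [0.6051, 0.2446, 0.1395]
ee_rot: [-0.264, 0.707, 0.567, 0.33]
contact_force: [1.4, 0.5, -0.3]
width: 0.0311
gripper_force: 79.4
```

```bash
python3 -m handwheel '[[[-2.3,0,1.93],[0,0,0],1],[[-2.3,0,1.93],[0,0,0],1],[[-2.3,0,1.93],[0,0,0],1],[[-2.3,0,1.93],[0,0,0],1],[[0,0,0],[0,0,0],1]]';python3 -m handwheel '[[[-1.53,0,1.29],[0,0,0],1],[[0,0,0],[0,0,0],1]]';python3 -m handwheel '[[[-1.15,0,0.96],[0,0,0],1],[[0,0,0],[0,0,0],1]]';python3 -m handwheel '[[[-0.77,0,0.64],[0,0,0],1],[[0,0,0],[0,0,0],1]]'
```

```text
clock: 16.9
position: [0.6051, 0.2446, 0.1275]
ee_rot: [-0.264, 0.707, 0.567, 0.33]
contact_force: [-1.3, 0.8, 0.8]
width: 0.0307
gripper_force: 79.4
clock: 17.15
position: [0.6052, 0.2446, 0.1258]
ee_rot: [-0.264, 0.707, 0.567, 0.33]
contact_force: [-0.1, -0.6, -1.0]
width: 0.0306
gripper_force: 79.4
clock: 17.4
position: [0.6053, 0.2446, 0.1244]
ee_rot: [-0.264, 0.707, 0.567, 0.33]
contact_force: [-0.3, 0.4, -1.0]
width: 0.0308
gripper_force: 79.4
clock: 17.65
position: [0.6054, 0.2449, 0.1241]
ee_rot: [-0.264, 0.706, 0.567, 0.331]
contact_force: [-0.1, -0.1, 3.7]
width: 0.031
gripper_force: 79.6
```

Seated: 3.7 N of contact at the expected height. I'll press lightly, then release and back off along the tool axis.

```bash
python3 -m handwheel '[[[-0.6,0,0.5],[0,0,0],1],[[0,0,0],[0,0,0],1],[[0,0,0],[0,0,0],-0.2],[[0,0,0],[0,0,0],-0.2],[[0,0,0],[0,0,0],-0.2]]'
python3 - <<'E'
from plan import *
p,Q,q=cur();O=p+Q.apply(np.array([-21.3,0,22.3])/1e3);print('O',O)
A=(p-.07*Q.as_matrix()[:,2],Q)
rows(*A,5)
Rv=Rpose(1.353,0,-1)
s,q2=rows([O[0],O[1],.19],Rv,10,A,q=q)
E
```

```text
clock: 18.27
position: [0.6051, 0.2445, 0.1221]
ee_rot: [-0.264, 0.707, 0.567, 0.33]
contact_force: [0.3, 0.7, -0.1]
width: 0.0516
gripper_force: 0.0
O [0.60590677 0.24785858 0.09148429]
   1 [0.6   0.224 0.14 ] [-0.27  0.42  1.93  1.    1.14 -0.67]
   3 [0.596 0.203 0.158] [-0.31  0.39  1.91  0.97  1.18 -0.65]
   4 [0.593 0.192 0.167] [-0.33  0.38  1.9   0.95  1.21 -0.64]
5 x shift [  0.  -0. -14.] turn [0. 0. 0.]
   3 [0.598 0.212 0.182] [-0.1   0.3   1.73  0.58  1.12 -0.14]
   6 [0.602 0.229 0.189] [0.1  0.33 1.56 0.27 1.18 0.22]
   9 [0.606 0.248 0.19 ] [0.28 0.43 1.37 0.   1.34 0.5 ]
10 x shift [6.31 0.02 0.62] turn [ 0.002 -0.834 -0.   ]
```

```bash
python3 -m handwheel '[[[0,0,-14],[0,0,0],-0.2],[[0,0,-14],[0,0,0],-0.2],[[0,0,-14],[0,0,0],-0.2],[[0,0,-14],[0,0,0],-0.2],[[0,0,-14],[0,0,0],-0.2],[[6.3,0,0.6],[0,-0.834,0],-0.2],[[6.3,0,0.6],[0,-0.834,0],-0.2],[[6.3,0,0.6],[0,-0.834,0],-0.2],[[6.3,0,0.6],[0,-0.834,0],-0.2],[[6.3,0,0.6],[0,-0.834,0],-0.2],[[6.3,0,0.6],[0,-0.834,0],-0.2],[[6.3,0,0.6],[0,-0.834,0],-0.2],[[6.3,0,0.6],[0,-0.834,0],-0.2],[[6.3,0,0.6],[0,-0.834,0],-0.2],[[6.3,0,0.6],[0,-0.834,0],-0.2],[[0,0,0],[0,0,0],-0.2]]'
python3 - <<'E'
from h import *;from plan import *
rows([.6056,.2482,.120],Rpose(1.353,0,-1),4)
t=vision.get_image("top");s=vision.get_image("scene")
a=w2px("top",[[.6056,.248,.12]])[0];b=w2px("scene",[[.6056,.248,.12]])[0];print(a,b,w2px("top",[[.6056,.248,.148]]),w2px("scene",[[.6056,.248,.148]]))
mont([(t,*a),(s,*b)],"pics/m7.png",s=8,w=50,hh=60)
E
```

```text
clock: 20.27
position: [0.6058, 0.2491, 0.1905]
ee_rot: [0.0, 0.779, 0.627, 0.001]
contact_force: [-0.2, -0.0, 0.0]
width: 0.051
gripper_force: 0.0
   1 [0.606 0.249 0.155] [ 0.28  0.45  1.43 -0.    1.26  0.5 ]
   2 [0.606 0.248 0.138] [ 0.28  0.46  1.46 -0.    1.22  0.5 ]
   3 [0.606 0.248 0.12 ] [ 0.28  0.47  1.48 -0.    1.19  0.5 ]
4 x shift [-0.25 -0.02 17.63] turn [ 0.003 -0.001  0.003]
[216.43866497 239.77951885] [413.09371744 190.20041131] [[213.72224359 237.92329549]] [[415.2959865  182.46071175]]
```

View pics/m7.png

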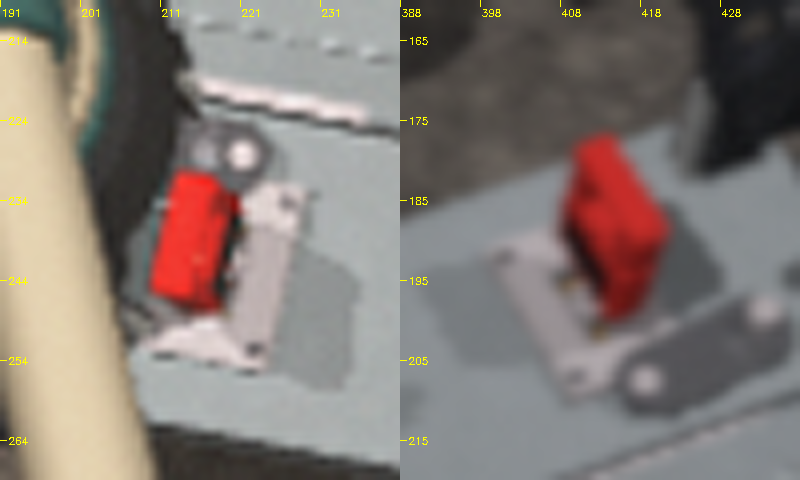

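The key stands upright, seated in the lock, with the slot clear of the cover. Next I'll grip it from above.

```bash
python3 -m handwheel '[[[-0.25,0,17.6],[0,0,0],-0.2],[[-0.25,0,17.6],[0,0,0],-0.2],[[-0.25,0,17.6],[0,0,0],-0.2],[[-0.25,0,17.6],[0,0,0],-0.2],[[0,0,0],[0,0,0],-0.2]]' && python3 -m handwheel '[[[0,0,0],[0,0,0],1],[[0,0,0],[0,0,0],1],[[0,0,0],[0,0,0],1],[[0,0,0],[0,0,0],1]]' 80
```

```text
clock: 21.0
position: [0.6045, 0.2459, 0.1183]
ee_rot: [-0.0, 0.78, 0.625, -0.001]
contact_force: [-0.9, 0.3, -0.6]
width: 0.051
gripper_force: 0.0
clock: 21.5
position: [0.6062, 0.2469, 0.1209]
ee_rot: [0.001, 0.78, 0.626, 0.001]
contact_force: [-0.6, -0.1, 2.9]
width: 0.0323
gripper_force: 79.2
```

```bash
python3 -m handwheel '[[[0,0,0],[0,0,1],1],[[0,0,0],[0,0,1],1],[[0,0,0],[0,0,1],1],[[0,0,0],[0,0,1],1],[[0,0,0],[0,0,1],1],[[0,0,0],[0,0,1],1],[[0,0,0],[0,0,1],1],[[0,0,0],[0,0,0],1]]'; python3 -c "
from rig import readout;s=readout.get_state();print(s['moment'],s['qpos'])"
```

```text
clock: 22.5
position: [0.6053, 0.2465, 0.1208]
ee_rot: [0.001, 0.952, 0.305, 0.0]
contact_force: [-1.8, -0.8, 4.8]
width: 0.0325
gripper_force: 79.6
[-0.24372942  0.47483188  0.00713778] [ 2.80950434e-01  4.64638177e-01  1.49203670e+00 -1.22440786e-03
  1.18393906e+00  1.23169909e+00]
```

```bash
python3 -m handwheel '[[[0,0,0],[0,0,1],1],[[0,0,0],[0,0,1],1],[[0,0,0],[0,0,1],1],[[0,0,0],[0,0,1],1],[[0,0,0],[0,0,1],1],[[0,0,0],[0,0,1],1],[[0,0,0],[0,0,0.5],1],[[0,0,0],[0,0,0.5],1],[[0,0,0],[0,0,0],1],[[0,0,0],[0,0,0],1],[[0,0,0],[0,0,0],1]]'; python3 - <<'E'
from h import *
s=readout.get_state();print(s['moment'],s['qpos'])
t=vision.get_image("top");q=vision.get_image("scene")
mont([(t,225,220),(q,420,200)],"pics/m8.png",s=5,w=80,hh=90)
for z in(.088,.114):print(w2px("top",[[.6053+.045*.976,.249-.045*.216,z]]),w2px("scene",[[.6053+.045*.976,.249-.045*.216,z]]))
E
```

```text
clock: 23.88
position: [0.6043, 0.2466, 0.1208]
ee_rot: [0.0, 0.998, -0.056, -0.0]
contact_force: [-3.0, -1.2, 5.4]
width: 0.0325
gripper_force: 79.9
[-0.20617109  0.87646197  0.12176237] [ 2.81178732e-01  4.64326770e-01  1.49256884e+00 -6.30473298e-04
  1.18571898e+00  1.96365384e+00]
[[223.33317091 222.38313912]] [[420.83147034 214.63241012]]
[[221.08626317 220.28166676]] [[423.0301932  208.06831305]]
```

View pics/m8.png

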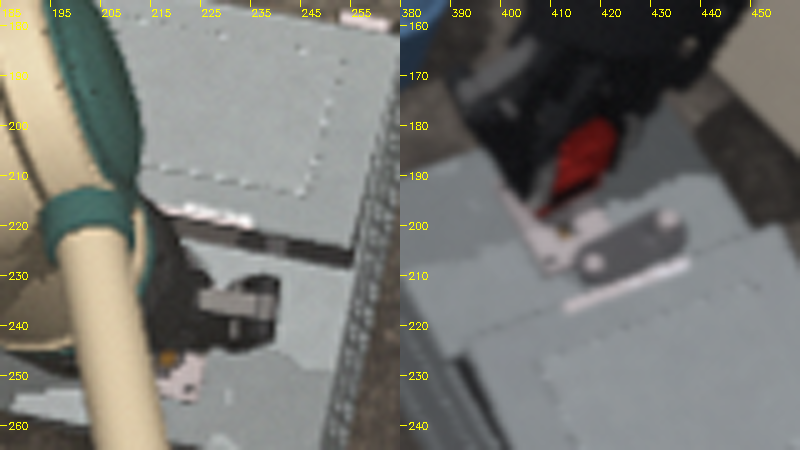

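The lid is up: there's a dark gap under its edge in the top view. The moment rise shows the key is at the stop. Turning back home, slightly past to take up the play.

```bash
python3 -m handwheel '[[[0,0,0],[0,0,-1],1],[[0,0,0],[0,0,-1],1],[[0,0,0],[0,0,-1],1],[[0,0,0],[0,0,-1],1],[[0,0,0],[0,0,-1],1],[[0,0,0],[0,0,-1],1],[[0,0,0],[0,0,-1],1],[[0,0,0],[0,0,-1],1],[[0,0,0],[0,0,-1],1],[[0,0,0],[0,0,-1],1],[[0,0,0],[0,0,-1],1],[[0,0,0],[0,0,-1],1],[[0,0,0],[0,0,-1],1],[[0,0,0],[0,0,-1],1],[[0,0,0],[0,0,-0.8],1],[[0,0,0],[0,0,0],1],[[0,0,0],[0,0,0],1],[[0,0,0],[0,0,0],1]]'; python3 -c "
from rig import readout;s=readout.get_state();print(s['moment'],s['qpos'])"
```

```text
clock: 26.22
position: [0.6063, 0.2469, 0.1207]
ee_rot: [0.001, 0.753, 0.658, 0.001]
contact_force: [0.2, -0.2, 6.2]
width: 0.0324
gripper_force: 79.6
[ 0.02210629  0.01655697 -0.0066334 ] [ 2.80963290e-01  4.65058597e-01  1.49150655e+00 -7.72780700e-04
  1.18190435e+00  4.16369650e-01]
```

```bash
python3 -m handwheel '[[[0,0,0],[0,0,0.75],1],[[0,0,-2],[0,0,0],1],[[0,0,-3],[0,0,0],1],[[0,0,-3],[0,0,0],1],[[0,0,0],[0,0,0],1]]';python3 -m handwheel '[[[0,0,-5],[0,0,0],1],[[0,0,-5],[0,0,0],1],[[0,0,-5],[0,0,0],1],[[0,0,0],[0,0,0],1]]'
```

```text
clock: 26.85
position: [0.6058, 0.2468, 0.1283]
ee_rot: [0.001, 0.778, 0.628, 0.001]
contact_force: [0.4, -0.2, -0.2]
width: 0.0322
gripper_force: 79.4
clock: 27.35
position: [0.6061, 0.2468, 0.144]
ee_rot: [0.001, 0.778, 0.628, 0.001]
contact_force: [-0.3, -0.8, -0.3]
width: 0.0327
gripper_force: 79.4
```

The key drew out without force. I'll lift it clear and carry it to the cup.

```bash
python3 -m handwheel '[[[0,0,-14],[0,0,0],1],[[0,0,-18],[0,0,0],1],[[0,0,-18],[0,0,0],1],[[0,0,-18],[0,0,0],1]]'
python3 - <<'E'
from plan import *
s,q=rows([.4365,.281,.205],Rpose(1.353,0,-1),10)
E
```

```text
clock: 27.85
position: [0.6057, 0.2468, 0.2127]
ee_rot: [0.001, 0.778, 0.628, 0.001]
contact_force: [-0.4, -0.2, 0.2]
width: 0.0328
gripper_force: 79.4
   3 [0.538 0.26  0.21 ] [ 0.33  0.32  1.49 -0.    1.33  0.55]
   6 [0.487 0.271 0.207] [ 0.38  0.25  1.59 -0.    1.3   0.6 ]
   9 [0.437 0.281 0.205] [0.44 0.19 1.68 0.   1.27 0.66]
10 x shift [ -0.28 -17.26   0.74] turn [ 0.002 -0.     0.004]
```

```bash
python3 -m handwheel '[[[-0.3,-17.3,0.7],[0,0,0],1],[[-0.3,-17.3,0.7],[0,0,0],1],[[-0.3,-17.3,0.7],[0,0,0],1],[[-0.3,-17.3,0.7],[0,0,0],1],[[-0.3,-17.3,0.7],[0,0,0],1],[[-0.3,-17.3,0.7],[0,0,0],1],[[-0.3,-17.3,0.7],[0,0,0],1],[[-0.3,-17.3,0.7],[0,0,0],1],[[-0.3,-17.3,0.7],[0,0,0],1],[[-0.3,-17.3,0.7],[0,0,0],1],[[0,0,0],[0,0,0],1],[[0,0,0],[0,0,0],1]]'
python3 - <<'E'
from h import *; from plan import *
rows([.4365,.281,.075],Rpose(1.353,0,-1),7)
t=vision.get_image("top");s=vision.get_image("scene")
print(w2px("top",[[.4365,.281,.062],[.4365,.281,.145]]),w2px("scene",[[.4365,.281,.062],[.4365,.281,.145]]))
mont([(t,212,310),(s,377,140)],"pics/m9.png",s=5,w=80,hh=80)
E
```

```text
clock: 29.35
position: [0.4364, 0.2806, 0.2041]
ee_rot: [0.001, 0.778, 0.628, 0.001]
contact_force: [0.4, -0.0, -0.4]
width: 0.0323
gripper_force: 79.4
   2 [0.437 0.281 0.149] [ 0.44  0.22  1.78 -0.    1.14  0.65]
   4 [0.437 0.281 0.112] [ 0.44  0.26  1.83 -0.    1.05  0.65]
   6 [0.436 0.281 0.075] [ 0.44  0.29  1.88 -0.    0.96  0.66]
7 x shift [ 0.05 -0.04 18.44] turn [ 0.004 -0.001  0.006]
[[206.59427666 318.70071347]
 [197.52232966 319.93770529]] [[373.47457592 149.08673527]
 [376.85894951 125.04166909]]
```

View pics/m9.png

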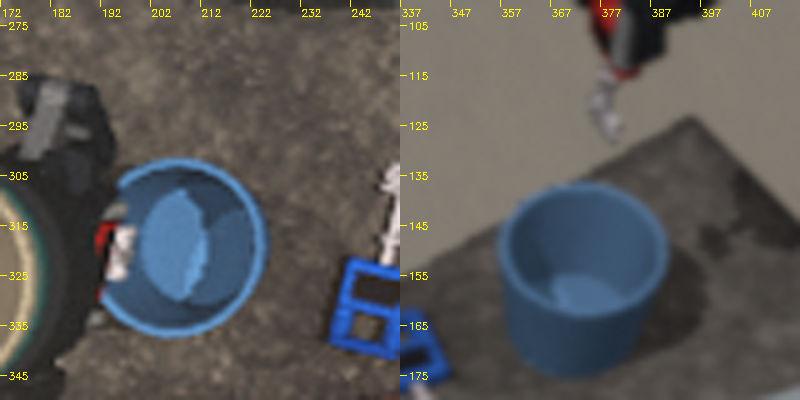

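The cup is centred where predicted (rim centre about (207,319) px) and the key tip is right above it. Lowering and releasing.

```bash
python3 -m handwheel '[[[0,0,18.4],[0,0,0],1],[[0,0,18.4],[0,0,0],1],[[0,0,18.4],[0,0,0],1],[[0,0,18.4],[0,0,0],1],[[0,0,18.4],[0,0,0],1],[[0,0,18.4],[0,0,0],1],[[0,0,16.5],[0,0,0],1],[[0,0,0],[0,0,0],1]]' && python3 -m handwheel '[[[0,0,0],[0,0,0],-0.1],[[0,0,0],[0,0,0],-0.1],[[0,0,0],[0,0,0],-0.2],[[0,0,0],[0,0,0],-0.2]]'; python3 -m handwheel '[[[0,0,-10],[0,0,0],-0.2],[[0,0,-20],[0,0,0],-0.2],[[0,0,-40],[0,0,0],-0.2],[[0,0,-50],[0,0,0],-0.2],[[0,-50,0],[0,0,0],-0.2],[[40,0,-40],[0,0,0],-0.2],[[-60,0,0],[0,0,0],-0.2],[[-60,0,0],[0,0,0],-0.2],[[-60,0,0],[0,0,0],-0.2],[[0,0,0],[0,0,0],-0.2]]'
python3 - <<'E'
from h import *
t=vision.get_image("top");s=vision.get_image("scene")
o=np.hstack([cv2.resize(t[170:350,170:270],None,fx=3.3,fy=3.3,interpolation=2),cv2.resize(s[120:300,350:490],None,fx=3.3,fy=3.3,interpolation=2)]);cv2.imwrite("pics/m10.png",o);print(o.shape)
E
```

```text
clock: 30.45
position: [0.4358, 0.2799, 0.0757]
ee_rot: [0.0, 0.779, 0.628, -0.001]
contact_force: [0.1, -0.2, -0.2]
width: 0.0325
gripper_force: 79.4
clock: 30.95
position: [0.4363, 0.2805, 0.0774]
ee_rot: [0.001, 0.778, 0.628, 0.001]
contact_force: [0.4, -0.1, -0.6]
width: 0.0514
gripper_force: 0.0
clock: 32.2
position: [0.356, 0.1513, 0.2376]
ee_rot: [0.001, 0.78, 0.626, 0.001]
contact_force: [0.4, 0.6, -0.1]
width: 0.051
gripper_force: 0.0
(594, 792, 3)
```

View pics/m10.png

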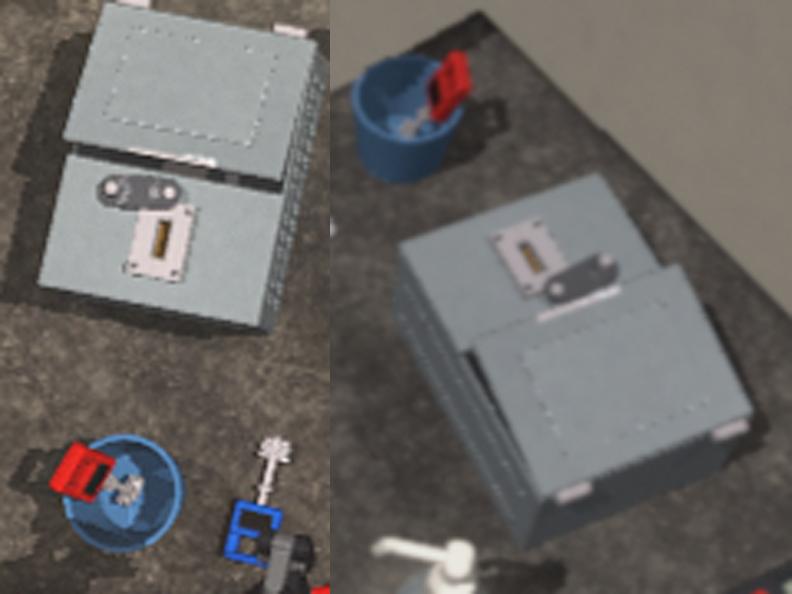

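The key leans in the upright cup with its teeth on the floor and head up. The lid is sprung up, the lock slot looks to be home, and the robot is clear, so I'll hand it in.

```bash
python3 -c "
from rig import manip;print(manip.sign_off())"
```

```text
the job is handed in; nothing more can be done
None
```

I handed the job in with the lid sprung up, the lock turned home, and the red key leaning toothed end down in the cup. I saw none of the other objects shift or fall, and the sign-off gave no verdict.

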